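# Light the inspection camera, then hold the mirror on the marker

## Robot

A 6-joint arm with a two-finger parallel gripper is mounted at the origin on the work surface. World frame = base frame: x ahead of the robot, y to its left, z up, the work surface at z = 0. Lengths are in mm, angles in rad, forces in N, time in s.
With the tool pointing down it reaches from about 250 to 800 mm from the base axis. Payload 8.5 kg.
Tool frame: the origin (TCP) lies between the finger pads; the fingertips stand 22 mm ahead of it and the grasp point (between the pads) lies 3 mm ahead of it; y points along the fingers, z is the direction in which the jaws open and shut, and the axes are right-handed (so a half turn about y gives the same grasp; the last joint's range is limited). The gripper opens to 85 mm and grips with 20 to 120 N. Pads are 22 mm wide; open, the fingers measure 114 mm over their backs; the gripper's body (76 mm by 85 mm) begins 54 mm behind the grasp point. The pads swing forward as they close: fully open they stand 13 mm farther back than shut.
Start: joints at [1.145, 0.238, -0.013, 1.319, 0, 1.571], TCP at [216.832, 478.085, 253.276] pointing down, gripper open.
Joint ranges: [-2.66, 2.66], [-1.03, 1.9], [-1.14, 1.46], [-1.82, 2.27], [-1.45, 1.34], [-3.14, 3.14]. Speed limits (rad/s): [2.22, 2.22, 2.79, 3.14, 3.14, 3.14].

## Interface

Orientations are given as a unit quaternion [w, x, y, z].
In Python, from bench import r, cams gives the robot as it stands.
- The arm moves only by the tool play_rows, never from a script. Its argument "plan" is a list of rows, each a list of 7 numbers: the shift along the tool's x, y, z scaled (see below), then the turn, a rotation vector about the tool's x, y, z scaled (see below), then the finger opening in mm, from 0 to 85.4. A call has 1 to 20 rows; each row shifts and turns the commanded pose from where the row before left it, along the tool's axes as they then stand; what a row does not reach is not made up. The controller multiplies each number of a shift by 0.05 m and each number of a turn by 90 degrees. A row lasts 1/10 s, in which the tool goes at most 50 mm and 8.59 degrees, less where a joint would pass 70% of its speed; a pose out of reach is approached as far as the arm can. A call with a number of a shift or a turn outside -1 to 1 is refused whole. A call with a gripper value outside its range is refused whole. The fingers move at their own pace and stop on an object; "force" is the grip in N (left out, the last holds). Time passes only in rows, so rows that do not move let the fingers close. It gives the time, the measured TCP pose, the force and the opening at its end, in the units of the state.
- r.state(): the state, without advancing time (a new reading comes with each control period).
- cams.grab_frame(name): name is "side" or "top" or "wrist"; returns (picture, depth): 480x640x3 uint8, red, green, blue; 480x640 float32, mm along the optical axis (not along the pixel's ray), 0 where there is no reading.
- cams.camera_model(name): a dict with "K" (3x3 intrinsics, pixels), "rvec" (rotation vector, rad) and "tvec" (3), from world to camera coordinates, as OpenCV has them. Camera axes: x right, y down, z forward; pixel columns grow to the right and rows downward; lengths in mm; the calibration is good to about 2 mm. The wrist camera is an equidistant fisheye: a pixel r from the principal point sees the ray r / f radians off the axis. A picture is of the moment at which its call begins: read the wrist's pose just before it. camera_model takes no time and is no camera call; for the wrist camera it gives the pose at the moment of the call.
- r.sign_off(): hands the job in, once; it reports no verdict.
The state is a dict: "clock": time; "q": joint angles; "joint_vel": joint speeds; "joint_efforts": joint torques, N m; "tcp_pos": TCP position; "eef_rot": TCP orientation; "ft_force": force on the tool from outside, world axes, zero at the start; "ft_torque": the same for the moment, N m; "opening": finger opening in mm.
Only numpy, scipy, OpenCV 4.12 (cv2) and the standard library are available. Lean on these libraries where they do the work, as an engineer would, in place of code of your own. Each camera call takes 0.05 s, during which the arm holds its last target. There are 200 camera calls.

## Task

Turn the isolator's handle on top of the grey box from off fully round to on, to power the inspection camera. Then take the upright pin behind the sprung mirror and turn the mirror until the camera sees the steel ball of the ball-topped stand reflected near the middle of the mirror. Finish while still holding the mirror at that angle, because it springs back if let go, and do not shift the stands or the other things on the bench.

Things in the scene. Friction and masses are not known exactly. Their poses are not given: they have to be found in the camera images.
- switch_grip (a point): Isolator handle: black bar 56 mm long, 13 mm thick, 34 mm high, on top of a plain grey box (120 x 120 x 60 mm, fixed) at the right. The point is the bar's middle, on its vertical turning axis, 88 mm above the bench; the bar spans heights 71 to 105 mm, over a 54 mm round boss. x axis = along the bar (white mark on its +x half), z up; the axes turn with it.
- switch (a joint): Angle of that handle: 0 = off, 1.4 rad (80 degrees) = on, the two end stops; grows as it turns CLOCKWISE seen from above. It stays where it is left; turning takes about 0.1 N m.
- mirror_face (a point): Upright flat mirror, 66 mm wide, 76 mm high, metal frame, on a dark steel turntable 90 mm across, fixed to the bench. The point is the middle of the reflecting face, 85 mm above the bench, on the vertical turning axis. x axis = outward normal of the reflecting face, z up.
- mirror (a joint): Turn of the mirror: 0 = at rest on its stop (normal 85 degrees anticlockwise of the direction to the camera lens), grows CLOCKWISE seen from above, up to 1.35 rad. A light spring (0.06 N m at rest, plus 0.15 N m per rad) returns it to 0 when let go.
- mirror_post (a point): The mirror's handle: an upright steel pin, 12 mm across, standing on a bar that sticks out 75 mm straight behind the mirror (opposite to its normal), on the robot's side. The pin spans heights 50 to 128 mm, the bar lies at height 46 to 54 mm. The point is on the pin's axis at height 108 mm, 75 mm from the turning axis, and moves with the mirror.
- lens (a point): Centre of the front of the inspection camera's lens, 85 mm above the bench. The camera is a grey box 60 x 50 x 50 mm with a round lens, fixed on the far end of the flat aluminium bar that runs out from the turntable; it always looks straight at the middle of the mirror from 186 mm away.
- ball_stand_head (a point): The marker: centre of a steel ball, 28 mm across, on a thin rod with a round foot (52 mm across), loose on the bench; the ball is 85 mm above the bench. It stands 0.13 to 0.27 m from the mirror, ahead of it.
- plate_stand_head (a point): Not the marker: an identical stand carrying a small square plate (30 mm) in place of the ball. The point is the plate's centre, 85 mm above the bench.
- view_line (a point): Flat steel needle under the mirror, at height 27 mm, geared to the mirror (turning twice as far): it always points along the camera's line of sight as reflected at the mirror's middle. The point is on the mirror's turning axis; x axis = outward along the needle, towards what the camera sees in the middle of the mirror; z up. The tip is 87 mm from the axis.
- weight_mid (a point): Bystander: small brass mass, 44 mm across, 54 mm high; the point is 27 mm above the bench on its axis.
- meter_mid (a point): Bystander: yellow hand-held test meter lying flat, 150 x 80 x 34 mm, with a small dial; the point is 17 mm above the bench at its middle.
- driver_mid (a point): Bystander: screwdriver lying on the bench, 170 mm long; the point is 10 mm above its underside near its middle.
- tray_mid (a point): Bystander: grey two-part tray of plugs, 120 x 90 x 35 mm; the point is 18 mm above the bench at its middle.
- mug_mid (a point): Bystander: white mug, 80 mm across, 90 mm high; the point is 45 mm above the bench on its axis.
- lens_holder_mid (a point): Bystander: round lens, 60 mm across, on a foot 50 x 60 mm, 105 mm high overall; the point is 50 mm above the bench at its middle.
There are look-alikes about, which are no part of the job. What is shaped like the part that bears ball_stand_head but red or turquoise is not meant.

How it is judged:
By the outcome, as a careful person would: the job done as asked, in the order asked, and still so for the second after the job is handed in, while the arm keeps its last pose, push and grip.
It also fails if it takes over 45 s, if anything falls off the work surface, if the arm or the gripper's body presses on something with over 40 N, if the wrist force passes 120 N, or if a joint passes its speed limit or range.

## Working session

There is one attempt and no reset: what is moved stays moved. The work goes in short steps, Python scripts to look and compute and a tool call to move; the robot and the scene stay as the last step left them, time stands still between calls to the robot, and variables do not carry over. Pictures are saved under pics/ and viewed, about 8 in all and at most 12, crops included, and the job is handed in when it is done.

Besides the shell and the picture viewer there is one more tool, called as name(argument=value, ...), one argument or row to a line, values as JSON. play_rows: Moves the arm, as the interface text tells. Shifts and turns lie within -1 to 1; 1 stands for 0.05 m of shift or 90 degrees of turn. Its arguments: {"type":"object","properties":{"plan":{"type":"array"},"force":{"type":"number"}},"required":["plan"]}

```bash
mkdir -p pics; ls; cat > h.py <<'E'
import numpy as np, cv2
from bench import r, cams
def cam(n):
    m=cams.camera_model(n);K=np.array(m["K"],float);R=cv2.Rodrigues(np.array(m["rvec"],float))[0];t=np.array(m["tvec"],float).ravel()
    return K,R,t
def cloud(n,d):
    K,R,t=cam(n);v,u=np.mgrid[0:d.shape[0],0:d.shape[1]]
    P=np.stack([(u-K[0,2])/K[0,0]*d,(v-K[1,2])/K[1,1]*d,d],-1)
    return (P-t)@R
def atz(n,u,v,z):
    K,R,t=cam(n);ray=R.T@np.array([(u-K[0,2])/K[0,0],(v-K[1,2])/K[1,1],1]);c=-R.T@t
    return c+ray*(z-c[2])/ray[2]
def proj(n,P):
    K,R,t=cam(n);p=R@np.array(P,float)+t;return (K@p)[:2]/p[2]
E
python3 - <<'E'
from h import *
print(r.state())
for n in ["top","side"]:
    p,d=cams.grab_frame(n);cv2.imwrite(f"pics/{n}0.png",p[:,:,::-1]);np.save(n+"0.npy",d)
    K,R,t=cam(n);print(n,K,(-R.T@t),R)
E
```

```text
pics
{'clock': 0.0, 'q': array([ 1.14500486e+00,  2.38744829e-01, -1.42669908e-02,  1.31920539e+00,
        1.69239951e-05,  1.57080616e+00]), 'joint_vel': array([ 0.00044386, -0.00122803,  0.00013783,  0.00053653, -0.00044206,
        0.00049994]), 'joint_efforts': array([ 1.40404911e-03, -5.38777971e+01,  3.46436155e+01,  1.83682598e-02,
       -2.21322421e-04, -4.08092239e-05]), 'tcp_pos': array([216.67936015, 477.76611926, 252.69150993]), 'eef_rot': array([-0.69065189,  0.69163139, -0.14952075,  0.14929677]), 'ft_force': array([ 0.01302279, -0.04318745, -0.20750551]), 'ft_torque': array([ 0.03521693, -0.02451555, -0.00770812]), 'opening': 85.42101768533101}
top [[543.61763776   0.         321.69788025]
 [  0.         543.61763776 237.28073222]
 [  0.           0.           1.        ]] [ 245.02187778  -15.79765872 1534.30133916] [[-0.01554481 -0.99985901 -0.00634941]
 [-0.9733587   0.01658505 -0.22868708]
 [ 0.22876015  0.00262535 -0.97347928]]
side [[574.60919763   0.         322.51054839]
 [  0.         574.60919763 248.32518196]
 [  0.           0.           1.        ]] [ 144.93207901  904.07321872 1005.48893977] [[-9.03442688e-01 -4.28708538e-01 -5.46568787e-04]
 [-2.86722643e-01  6.05174312e-01 -7.42666936e-01]
 [ 3.18718425e-01 -6.70800299e-01 -6.69660753e-01]]
```

View pics/top0.png

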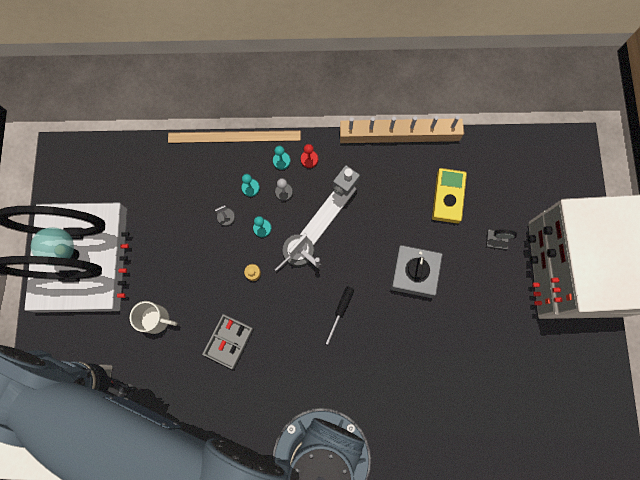

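View pics/side0.png

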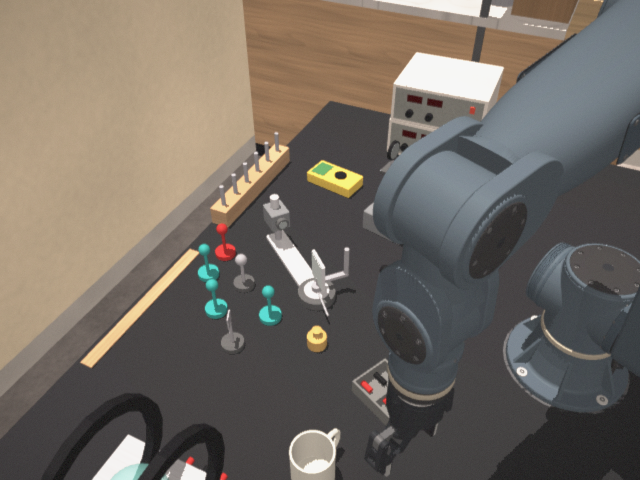

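The top view shows a grey ball-topped stand at about (283,188). The look-alikes are turquoise at (281,157), (250,185) and (262,226), and red at (309,155). The grey plate stand is at (225,214), the turntable at (298,249), the lens camera at (346,180) and the isolator at (417,268). The only plain steel ball is the one at (283,188). I'll confirm it in an enlarged crop.

```bash
python3 - <<'E'
from h import *
p=cv2.imread("pics/top0.png");
a=cv2.resize(p[140:310,200:360],None,fx=3.5,fy=3.5,interpolation=cv2.INTER_CUBIC)
b=cv2.resize(p[235:305,385:450],None,fx=3.5,fy=3.5,interpolation=cv2.INTER_CUBIC)
o=np.zeros((595,800,3),np.uint8);o[:a.shape[0],:a.shape[1]]=a;o[:b.shape[0],565:565+b.shape[1]]=b
s=cv2.imread("pics/side0.png")[180:340,195:255+100]
c=cv2.resize(s,(235,235));o[300:535,565:800]=c
cv2.imwrite("pics/crop0.png",o)
d=np.load("top0.npy");C=cloud("top",d)
for (u,v) in [(283,183),(298,249),(417,268),(347,180),(225,214),(318,263),(280,270),(420,256),(416,280)]: print(u,v,C[v,u].round(1))
E
```

```text
283 183 [737.5  92.8 103.4]
298 249 [555.5  53.6  77.3]
417 268 [ 493.  -264.8  102.5]
347 180 [738.  -83.9 118.2]
225 214 [668.6 262.9  42. ]
318 263 [510.7  -1.  103.8]
280 270 [510.9 108.8   3.5]
420 256 [ 534.1 -282.6   58.2]
416 280 [ 466.4 -266.7   65. ]
```

View pics/crop0.png

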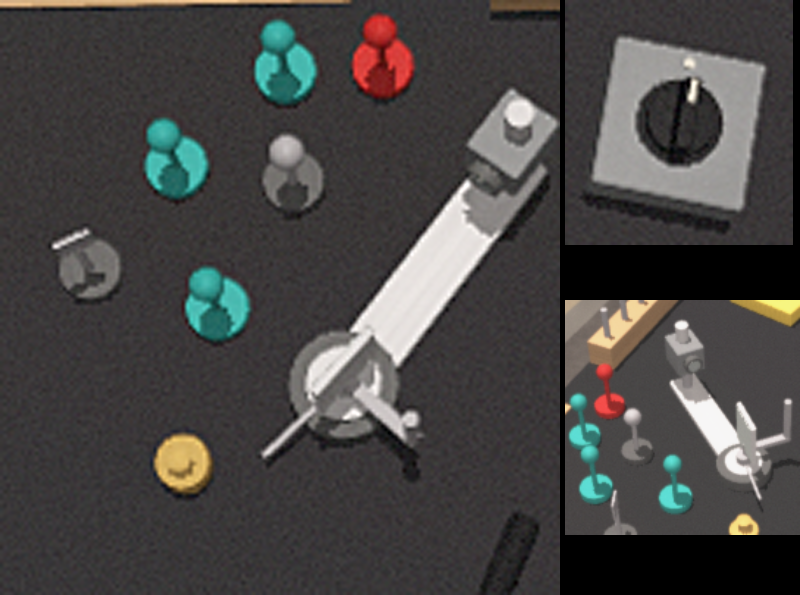

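The crop confirms the grey ball at px (281.7,183), with the grey disc and rod below it. The pin top is at (317.4,260). The handle bar runs nearly up-down in the picture, with its white mark at the upper (far) end.

```bash
python3 - <<'E'
from h import *
f=lambda x,y:(200+x/3.5,140+y/3.5); g=lambda x,y:(385+(x-565)/3.5,235+y/3.5)
A=lambda n,uv,z:print(n,np.round(uv,1),atz("top",*uv,z).round(1))
A("ball",f(286,150),85);A("foot",f(293,180),6)
A("pintop",f(411,419),128);A("disc",f(343,387),15);A("needle tip",f(266,456),27)
A("camtop",f(513,140),110)
A("platefoot",f(90,267),6);A("weight",f(183,463),54)
for c in [(618,37),(765,65),(742,210),(593,182)]:A("box",g(*c),60)
A("barfar",g(692,84),105);A("barnear",g(678,160),105);A("boss",g(679,121),65)
p=cv2.imread("pics/top0.png");d=np.load("top0.npy");C=cloud("top",d)
H=C[...,2]
def reg(n,x0,x1,y0,y1,z0,z1):
    m=(C[...,0]>x0)&(C[...,0]<x1)&(C[...,1]>y0)&(C[...,1]<y1)&(H>z0)&(H<z1);q=C[m];
    if len(q)<3:print(n,len(q));return
    c=q.mean(0);w,V=np.linalg.eigh(np.cov(q[:,:2].T));print(n,len(q),c.round(1),"axis",V[:,1].round(3),np.sqrt(w).round(1))
reg("bar",440,560,-330,-200,85,115);reg("box",400,600,-360,-180,50,69)
reg("camera",650,800,-150,0,95,115)
reg("ball",690,770,60,120,80,110);reg("mirrortop",500,620,0,110,112,135);reg("pin",480,540,-30,40,110,140)
K,R,t=cam("side");
for n,P in [("ball",atz("top",*f(286,150),85)),("pin",atz("top",*f(411,419),128))]: print(n,proj("side",P))
E
```

```text
ball [281.7 182.9] [744.4  97.9  85. ]
foot [283.7 191.4] [744.9  98.1   6. ]
pintop [317.4 259.7] [5.15e+02 2.00e-01 1.28e+02]
disc [298.  250.6] [564.2  56.6  15. ]
needle tip [276.  270.3] [506.2 118.1  27. ]
camtop [346.6 180. ] [740.9 -83.1 110. ]
platefoot [225.7 216.3] [671.9 267.4   6. ]
weight [252.3 272.3] [497.  181.1  54. ]
box [400.1 245.6] [ 564.1 -229.    60. ]
box [442.1 253.6] [ 539.6 -343.8   60. ]
box [435.6 295. ] [ 425.3 -318.4   60. ]
box [393. 287.] [ 449.  -203.9   60. ]
barfar [421.3 259. ] [ 516.7 -277.1  105. ]
barnear [417.3 280.7] [ 458.4 -263.2  105. ]
boss [417.6 269.6] [ 495.1 -272.6   65. ]
bar 123 [ 494.6 -270.5  103.1] axis [-0.975  0.223] [ 4.1 17. ]
box 1567 [ 493.  -270.2   60.9] axis [0.52  0.854] [37.4 37.6]
camera 334 [737.6 -77.3 108.6] axis [-0.684  0.729] [15.2 19.9]
ball 79 [739.4  98.2  95.3] axis [0.122 0.993] [6.8 7.1]
mirrortop 104 [554.9  47.2 123.2] axis [0.697 0.717] [18. 24.]
pin 22 [513.7   2.2 125.5] axis [-0.913  0.407] [3.  3.5]
ball [239.23022431 258.48676032]
pin [345.99574435 247.68896351]
```

```bash
cat >> h.py <<'E'
from scipy.spatial.transform import Rotation as Ro
def rot(s): q=s["eef_rot"];return Ro.from_quat([q[1],q[2],q[3],q[0]]).as_matrix()
def rows(target,yawz):
    """shift in tool axes (m/0.05 units, total) and turn about tool y (90deg units) to reach target with tool-z yaw (deg)"""
    s=r.state();R=rot(s);d=R.T@(np.array(target)-s["tcp_pos"])/50
    y0=np.degrees(np.arctan2(R[1,2],R[0,2]));print("pos",s["tcp_pos"].round(1),"yawz",y0.round(2),"tooly",R[:,1].round(3),"q",s["q"].round(2),"clk",s["clock"],"open",round(s["opening"],1),"F",s["ft_force"].round(1),"T",s["ft_torque"].round(2))
    dy=(yawz-y0+180)%360-180
    print("shift",d.round(3),"turn y units for yaw change",dy.round(1),":",round(-dy/90,3))
E
python3 - <<'E'
from h import *
print(rot(r.state()).round(3));rows([494.5,-272,250],77);rows([494.5,-272,250],-103)
E
```

```text
[[ 0.911 -0.001  0.413]
 [-0.413 -0.001  0.911]
 [-0.    -1.    -0.001]]
pos [216.7 477.8 252.7] yawz 65.6 tooly [-0.001 -0.001 -1.   ] q [ 1.14  0.24 -0.01  1.32  0.    1.57] clk 0.1 open 85.3 F [ 0.1 -0.6 -0.7] T [-0.02 -0.02  0.02]
shift [ 11.254   0.069 -11.362] turn y units for yaw change 11.4 : -0.127
pos [216.7 477.8 252.7] yawz 65.6 tooly [-0.001 -0.001 -1.   ] q [ 1.14  0.24 -0.01  1.32  0.    1.57] clk 0.1 open 85.3 F [ 0.1 -0.6 -0.7] T [-0.02 -0.02  0.02]
shift [ 11.254   0.069 -11.362] turn y units for yaw change -168.6 : 1.873
```

play_rows(
  plan=[
    [0.56,0,-0.57,0,0,0,85],
    [0.56,0,-0.57,0,0,0,85],
    [0.56,0,-0.57,0,0,0,85],
    [0.56,0,-0.57,0,0,0,85],
    [0.56,0,-0.57,0,0,0,85],
    [0.56,0,-0.57,0,0,0,85],
    [0.56,0,-0.57,0,0,0,85],
    [0.56,0,-0.57,0,0,0,85],
    [0.56,0,-0.57,0,0,0,85],
    [0.56,0,-0.57,0,0,0,85],
    [0.56,0,-0.57,0,0,0,85],
    [0.56,0,-0.57,0,0,0,85],
    [0.56,0,-0.57,0,0,0,85],
    [0.56,0,-0.57,0,0,0,85],
    [0.56,0,-0.57,0,0,0,85],
    [0.56,0,-0.57,0,0,0,85],
    [0.56,0,-0.57,0,0,0,85],
    [0.56,0,-0.57,0,0,0,85],
    [0.56,0,-0.57,0,-0.06,0,85],
    [0,0,0,0,-0.06,0,85],
  ],
)

```text
clock: 2.1
tcp_pos: [478.8, -238.7, 252.2]
eef_rot: [-0.702, 0.702, -0.084, 0.083]
ft_force: [0.2, 0.0, -0.8]
opening: 85.0
```

```bash
python3 - <<'E'
from h import *
rows([494.5,-272,97],77)
K=cams.camera_model("wrist");p,d=cams.grab_frame("wrist");cv2.imwrite("pics/w1.png",p[:,:,::-1]);np.save("w1.npy",d)
E
```

```text
pos [ 478.8 -238.7  252.2] yawz 76.43 tooly [-0.    -0.001 -1.   ] q [-0.46  0.26  0.01  1.32 -0.   -0.23] clk 2.1 open 85.0 F [ 0.2  0.  -0.8] T [ 0.01 -0.04  0.06]
shift [ 0.462  3.104 -0.572] turn y units for yaw change 0.6 : -0.006
```

View pics/w1.png

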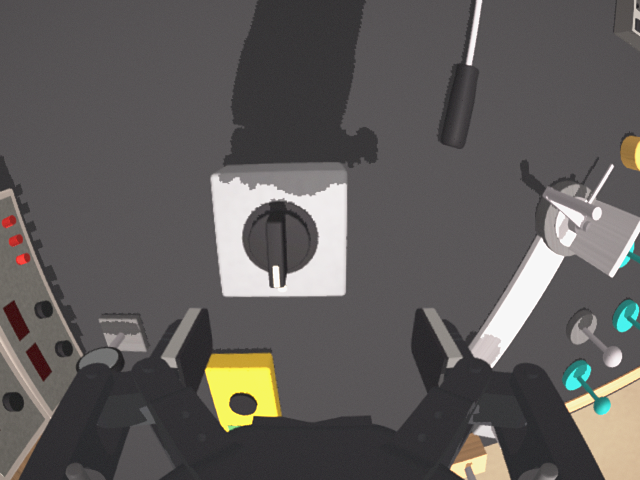

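The wrist view shows the handle bar vertical at about x=277, rows 203–288, with its white mark at (277,277). The pin top is at (594,213), the ball at (612,356) and the needle tip at (611,167).

```bash
cat >> h.py <<'E'
def watz(u,v,z):
    K,R,t=cam("wrist");x=(u-K[0,2])/K[0,0];y=(v-K[1,2])/K[1,1];th=np.hypot(x,y)
    ray=R.T@np.array([x/th*np.sin(th),y/th*np.sin(th),np.cos(th)]);c=-R.T@t
    return c+ray*(z-c[2])/ray[2]
E
python3 - <<'E'
from h import *
for n,u,v,z in [("barA",277.5,203,105),("barB",277.5,288,105),("bossL",243,239,68),("bossR",318,239,68),("pin",594,213,128),("ball",612,356,85),("needle",611,167,27)]: print(n,watz(u,v,z).round(1))
for c in [(212,175),(347,164),(346,296),(222,297)]:print(watz(*c,60).round(1))
rows([494.5,-272,97],77)
E
```

```text
barA [ 452.  -255.4  105. ]
barB [ 519.2 -273.3  105. ]
bossL [ 483.5 -298.5   68. ]
bossR [ 498.5 -234.7   68. ]
pin [509.4   1.9 128. ]
ball [735.8 103.4  85. ]
needle [503.8 123.7  27. ]
[ 423.2 -311.4   60. ]
[ 441.7 -196.5   60. ]
[ 562.6 -222.    60. ]
[ 537.5 -338.2   60. ]
pos [ 477.9 -236.9  252.2] yawz 76.78 tooly [-0.001  0.    -1.   ] q [-0.46  0.25  0.01  1.32 -0.   -0.23] clk 2.15 open 84.8 F [-1.3  0.8 -0.6] T [0.01 0.06 0.02]
shift [ 0.488  3.104 -0.609] turn y units for yaw change 0.2 : -0.002
```

play_rows(
  plan=[
    [0.22,0,-0.28,0,0,0,85],
    [0.22,0,-0.28,0,0,0,60],
    [0,0.7,0,0,0,0,60],
    [0,0.7,0,0,0,0,60],
    [0,0.7,0,0,0,0,60],
    [0,0.6,0,0,0,0,60],
    [0,0.4,0,0,0,0,60],
    [0,0,0,0,0,0,20],
    [0,0,0,0,0,0,20],
    [0,0,0,0,0,0,20],
    [0,0,0,0,0,0,20],
  ],
  force=40,
)

```text
clock: 3.25
tcp_pos: [493.0, -267.8, 99.6]
eef_rot: [-0.702, 0.703, -0.083, 0.084]
ft_force: [-1.3, -2.6, 0.4]
opening: 19.8
```

```bash
python3 - <<'E'
from h import *
rows([493,-270,97],77)
p,d=cams.grab_frame("wrist");cv2.imwrite("pics/w2.png",p[:,:,::-1])
E
```

```text
pos [ 493.  -267.8   99.6] yawz 76.38 tooly [ 0.001 -0.002 -1.   ] q [-0.5   0.39 -0.2   0.97 -0.   -0.26] clk 3.25 open 19.8 F [-1.3 -2.6  0.4] T [-0.47  0.29 -0.01]
shift [ 0.011  0.053 -0.042] turn y units for yaw change 0.6 : -0.007
```

View pics/w2.png

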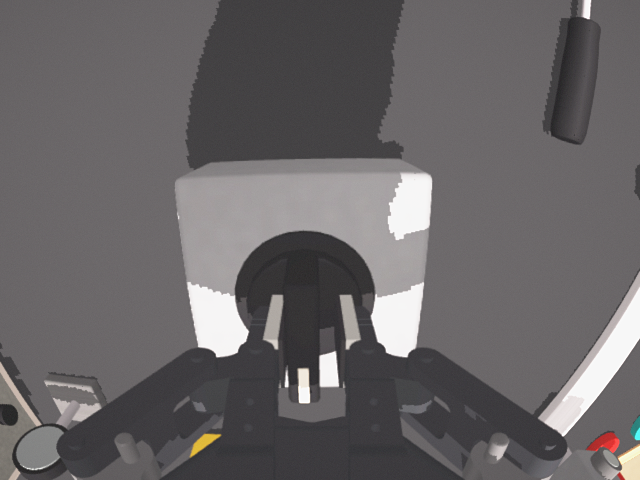

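The bar lies between the pads, about 1–2 mm off centre. Next I close the gripper and turn the handle.

play_rows(
  plan=[
    [0,0.03,-0.03,0,0,0,0],
    [0,0,0,0,0,0,0],
    [0,0,0,0,0,0,0],
    [0,0,0,0,0.05,0,0],
    [0,0,0,0,0.09,0,0],
    [0,0,0,0,0.09,0,0],
    [0,0,0,0,0.09,0,0],
    [0,0,0,0,0.09,0,0],
  ],
  force=50,
)

```text
clock: 4.1
tcp_pos: [492.8, -270.4, 99.6]
eef_rot: [-0.638, 0.639, -0.302, 0.305]
ft_force: [-5.9, -4.7, 16.9]
opening: 12.1
```

```bash
python3 - <<'E'
from h import *
rows([493,-270,97],-3)
E
```

```text
pos [ 492.8 -270.4   99.6] yawz 39.11 tooly [ 0.003 -0.004 -1.   ] q [-0.5   0.39 -0.2   0.97 -0.    0.39] clk 4.1 open 12.1 F [-5.9 -4.7 16.9] T [-0.92  1.29  0.05]
shift [-0.003  0.052  0.009] turn y units for yaw change -42.1 : 0.468
```

play_rows(
  plan=[
    [0,-0.04,0,0,0.09,0,0],
    [0,0,0,0,0.09,0,0],
    [0,0,0,0,0.09,0,0],
    [0,0,0,0,0.09,0,0],
    [0,0,0,0,0.09,0,0],
    [0,0,0,0,0.04,0,0],
    [0,0,0,0,0,0,0],
  ],
)

```text
clock: 4.8
tcp_pos: [493.4, -270.0, 99.8]
eef_rot: [-0.479, 0.479, -0.519, 0.521]
ft_force: [1.7, -6.4, -3.7]
opening: 12.0
```

```bash
python3 - <<'E'
from h import *
rows([493,-270,97],-3)
E
```

```text
pos [ 493.4 -270.    99.8] yawz -4.67 tooly [ 0.003 -0.003 -1.   ] q [-0.5   0.39 -0.2   0.97 -0.    1.15] clk 4.8 open 12.0 F [ 1.7 -6.4 -3.7] T [-1.35 -0.33  1.14]
shift [-0.     0.055 -0.009] turn y units for yaw change 1.7 : -0.019
```

Wrist torque about vertical has jumped from 0.05 to 1.14 N m after about 81° of turn, so the handle is on its end stop. I release, rise and go over to the pin.

play_rows(
  plan=[
    [0,0,0,0,-0.01,0,60],
    [0,0,0,0,0,0,60],
    [0,0,0,0,0,0,60],
    [0,0,0,0,0,0,60],
    [0,-0.4,0,0,0,0,60],
    [0,-0.6,0,0,0,0,60],
    [0,-0.6,0,0,0,0,60],
    [0,-0.6,0,0,0,0,60],
    [0,-0.6,0,0,0,0,60],
    [0,0,0,0,0,0,60],
    [-0.68,0,-0.01,0,0,0,60],
    [-0.68,0,-0.01,0,0,0,60],
    [-0.68,0,-0.01,0,0,0,60],
    [-0.68,0,-0.01,0,0,0,60],
    [-0.68,0,-0.01,0,0,0,60],
    [-0.68,0,-0.01,0,0,0,60],
    [-0.68,0,-0.01,0,0,0,60],
    [-0.68,0,0,0,0,0,60],
  ],
)

```text
clock: 6.6
tcp_pos: [505.7, 4.4, 238.4]
eef_rot: [0.483, -0.484, 0.516, -0.516]
ft_force: [0.5, -0.1, -0.3]
opening: 59.8
```

play_rows(
  plan=[
    [0,0,0,0,-0.094,0,60],
    [0,0,0,0,-0.094,0,60],
    [0,0,0,0,-0.094,0,60],
    [0,0,0,0,-0.094,0,60],
    [0,0,0,0,-0.094,0,60],
    [0,0,0,0,-0.094,0,60],
    [0,0,0,0,-0.094,0,60],
    [0,0,0,0,-0.094,0,60],
    [0,0,0,0,-0.094,0,60],
    [0,0,0,0,-0.094,0,60],
    [0,0,0,0,-0.094,0,60],
    [0,0,0,0,-0.094,0,60],
    [0,0,0,0,-0.094,0,60],
    [0,0,0,0,-0.094,0,60],
    [0,0,0,0,-0.094,0,60],
    [0,0,0,0,-0.094,0,60],
    [0,0,0,0,-0.094,0,60],
    [0,0,0,0,0,0,60],
  ],
)

```text
clock: 8.4
tcp_pos: [505.9, 3.1, 238.3]
eef_rot: [0.64, -0.64, -0.3, 0.3]
ft_force: [0.1, 0.1, -0.1]
opening: 60.2
```

```bash
python3 - <<'E'
from h import *
rows([512.5,1,111],139)
p,d=cams.grab_frame("wrist");q,d=cams.grab_frame("top")
o=np.zeros((480,800,3),np.uint8);o[:,:640]=p[:,:,::-1]
o[:160,640:]=cv2.resize(q[230:310,380:460,::-1],(160,160),interpolation=cv2.INTER_CUBIC)
cv2.imwrite("pics/w3.png",o)
E
```

```text
pos [505.9   3.1 238.3] yawz 140.25 tooly [-0.001  0.    -1.   ] q [ 0.01  0.21 -0.09  1.27  0.   -0.87] clk 8.4 open 60.2 F [ 0.1  0.1 -0.1] T [-0.03  0.05 -0.  ]
shift [ 0.054  2.546 -0.13 ] turn y units for yaw change -1.3 : 0.014
```

View pics/w3.png

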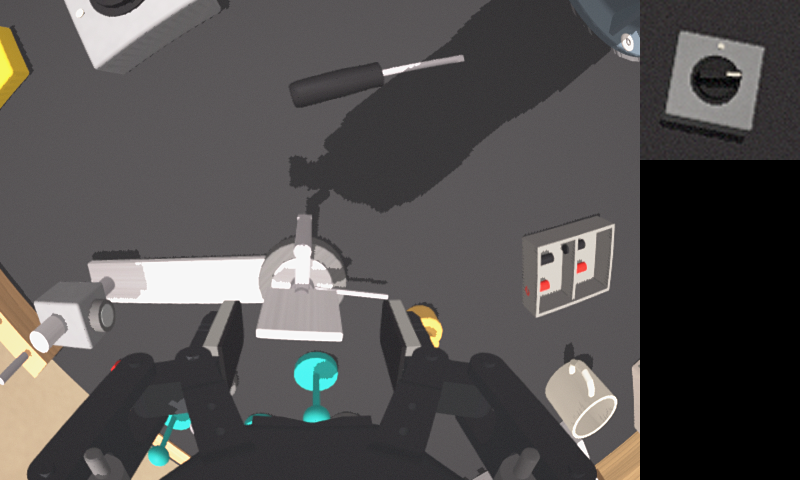

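The inset shows the handle's white mark now on the right, so the switch is on. In the wrist view the pin's top is at about (302,253) and the needle tip at (388,296).

```bash
python3 - <<'E'
from h import *
for n,u,v,z in [("pin",302,253,128),("pin2",303,240,128),("barend",303,216,54),("disc",303,279,15),("needle",388,296,27)]: print(n,watz(u,v,z).round(1))
p=cv2.imread("pics/w3.png")[190:340,230:400];cv2.imwrite("pics/w3c.png",cv2.resize(p,None,fx=4,fy=4,interpolation=cv2.INTER_CUBIC))
E
```

```text
pin [513.8   4.  128. ]
pin2 [507.3  -2.4 128. ]
barend [510.9  -0.7  54. ]
disc [561.3  57.   15. ]
needle [504.4 123.5  27. ]
```

View pics/w3c.png

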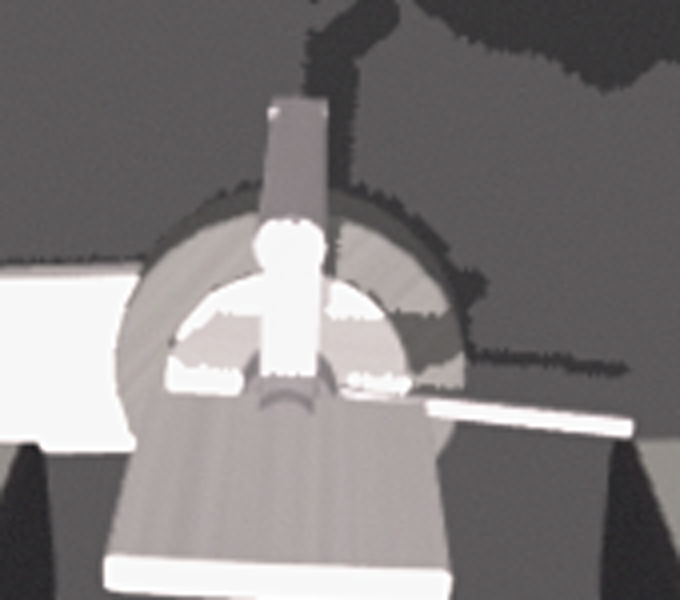

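play_rows(
  plan=[
    [0.09,0,-0.12,0,0.01,0,60],
    [0,0.6,0,0,0,0,60],
    [0,0.6,0,0,0,0,60],
    [0,0.6,0,0,0,0,60],
    [0,0.5,0,0,0,0,60],
    [0,0.25,0,0,0,0,60],
    [0,0,0,0,0,0,25],
    [0,0,0,0,0,0,25],
    [0,0,0,0,0,0,25],
  ],
  force=40,
)

```text
clock: 9.4
tcp_pos: [514.5, 2.6, 112.2]
eef_rot: [-0.643, 0.643, 0.295, -0.294]
ft_force: [0.1, -0.1, 0.0]
opening: 24.8
```

```bash
python3 - <<'E'
from h import *
rows([513.5,2.5,111],139)
p,d=cams.grab_frame("wrist");cv2.imwrite("pics/w4.png",p[:,:,::-1])
E
```

```text
pos [514.5   2.6 112.2] yawz 139.17 tooly [ 0.002 -0.    -1.   ] q [ 0.01  0.31 -0.3   0.96 -0.   -0.85] clk 9.4 open 24.8 F [ 0.1 -0.1  0. ] T [0.01 0.01 0.05]
shift [-0.015  0.025  0.013] turn y units for yaw change -0.2 : 0.002
```

View pics/w4.png

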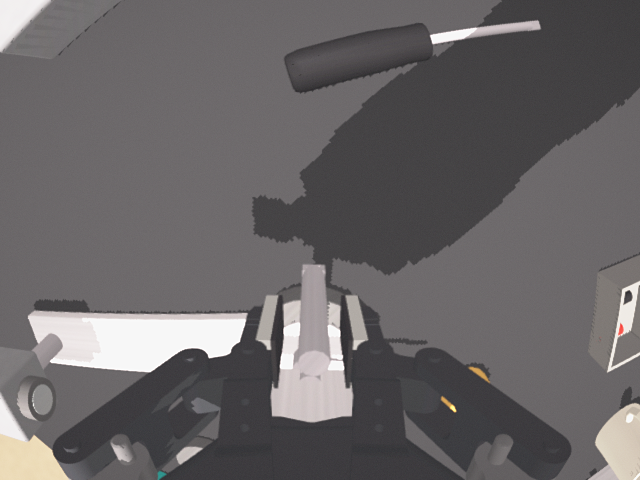

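The pin (top at about (314,360)) stands midway between the pads (275 and 350). I close on it and turn along the arc.

play_rows(
  plan=[
    [0,0,0,0,0,0,0],
    [0,0,0,0,0,0,0],
    [0,0,0,0,0,0,0],
    [0.004,0,0.08,0,0.033,0,0],
    [0.008,0,0.157,0,0.067,0,0],
    [0.008,0,0.157,0,0.067,0,0],
    [0.008,0,0.157,0,0.067,0,0],
    [0.008,0,0.157,0,0.067,0,0],
  ],
)

```text
clock: 10.25
tcp_pos: [494.4, 31.4, 112.2]
eef_rot: [-0.694, 0.695, 0.135, -0.133]
ft_force: [4.0, 0.8, -0.4]
opening: 10.8
```

```bash
python3 - <<'E'
from h import *
rows([491,72,111],79)
E
```

```text
pos [494.4  31.4 112.2] yawz 111.86 tooly [ 0.003 -0.    -1.   ] q [ 0.06  0.28 -0.34  0.95 -0.   -0.32] clk 10.25 open 10.8 F [ 4.   0.8 -0.4] T [ 0.07 -0.8   0.04]
shift [0.239 0.024 0.78 ] turn y units for yaw change -32.9 : 0.365
```

play_rows(
  plan=[
    [0.008,0,0.157,0,0.067,0,0],
    [0.008,0,0.157,0,0.067,0,0],
    [0.008,0,0.157,0,0.067,0,0],
    [0.008,0,0.157,0,0.067,0,0],
    [0.008,0,0.157,0,0.067,0,0],
    [0,0,0,0,0,0,0],
    [0,0,0,0,0,0,0],
  ],
)

```text
clock: 10.95
tcp_pos: [490.5, 69.6, 112.2]
eef_rot: [-0.705, 0.706, -0.048, 0.051]
ft_force: [5.5, -2.8, -0.4]
opening: 10.5
```

```bash
python3 - <<'E'
from h import *
rows([491,72,111],79)
a,_=cams.grab_frame("top");b,_=cams.grab_frame("side");cv2.imwrite("pics/t5.png",a[:,:,::-1]);cv2.imwrite("pics/s5.png",b[:,:,::-1])
o=np.zeros((600,800,3),np.uint8)
o[:560,:400]=cv2.resize(a[150:290,250:350,::-1],(400,560),interpolation=cv2.INTER_CUBIC)
o[:560,400:]=cv2.resize(b[210:350,220:320,::-1],(400,560),interpolation=cv2.INTER_CUBIC)
cv2.imwrite("pics/c5.png",o)
E
```

```text
pos [490.5  69.6 112.2] yawz 81.96 tooly [ 0.004 -0.001 -1.   ] q [ 0.14  0.28 -0.34  0.95 -0.    0.28] clk 10.95 open 10.5 F [ 5.5 -2.8 -0.4] T [-0.52 -1.06  0.1 ]
shift [0.003 0.025 0.048] turn y units for yaw change -3.0 : 0.033
```

View pics/c5.png

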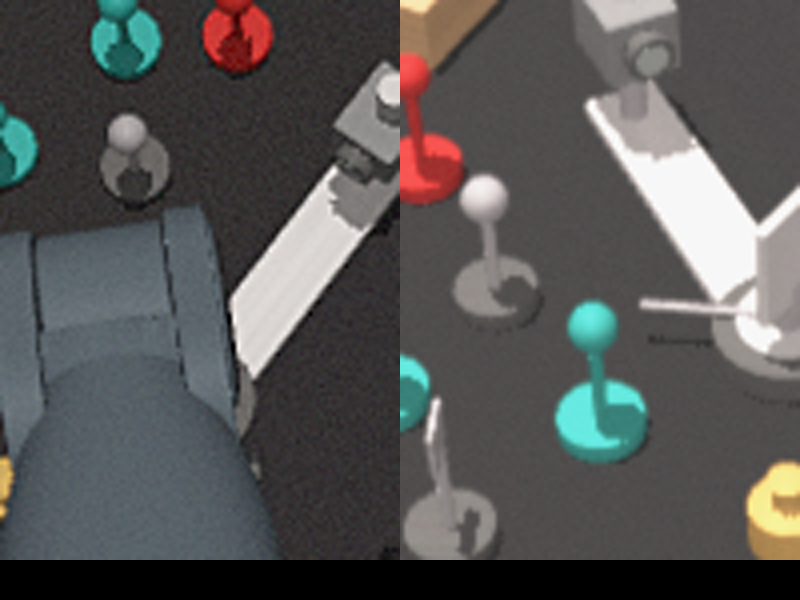

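The side view shows the needle from its tip at (280,286) to (298.8,287.8). The ball is at (241.3,259.5) and its foot at (244,282). The arm hides the needle in the top view.

```bash
python3 - <<'E'
from h import *
tip=atz("side",280,286.2,27);n2=atz("side",298.7,287.9,27);ball=atz("side",241.3,259.6,85);foot=atz("side",244,282.3,6)
print(tip.round(1),n2.round(1),ball.round(1),foot.round(1))
ang=lambda v:np.degrees(np.arctan2(v[1],v[0])).round(1)
print("needle dir",ang(tip-n2))
for ax in [(564.2,56.6),(562.5,57)]:
    ax=np.array(ax);print(ax,"tip dir",ang(tip[:2]-ax),np.linalg.norm(tip[:2]-ax).round(1),"ball side",ang(ball[:2]-ax),"foot side",ang(foot[:2]-ax),"ball top",ang(np.array([744.5,98])-ax))
    s=r.state();print("pin dir",ang(s["tcp_pos"][:2]-ax), np.linalg.norm(s["tcp_pos"][:2]-ax))
    print(proj("side",[*ax,27]))
    # predicted side line pixel for needle pointing to ball
    u=np.array([744.5,98])-ax;u/=np.linalg.norm(u);print("want tip px",proj("side",[*(ax+87*u),27]))
E
```

```text
[644.2  88.1  27. ] [601.6  74.1  27. ] [738.   99.1  85. ] [740.6  96.6   6. ]
needle dir 18.2
[564.2  56.6] tip dir 21.5 86.0 ball side 13.7 foot side 12.8 ball top 12.9
pin dir 170.1 74.8788547903945
[316.1899915  287.95216426]
want tip px [280.65782468 282.29861786]
[562.5  57. ] tip dir 20.9 87.4 ball side 13.5 foot side 12.5 ball top 12.7
pin dir 170.1 73.13540793296966
[316.76413417 288.28482932]
want tip px [281.2457347  282.51960432]
```

play_rows(
  plan=[
    [0.001,0,0.04,0,0.017,0,0],
    [0.001,0,0.04,0,0.017,0,0],
    [0,0,0,0,0,0,0],
    [0,0,0,0,0,0,0],
    [0,0,0,0,0,0,0],
  ],
)

```text
clock: 11.55
tcp_pos: [491.1, 73.3, 112.2]
eef_rot: [-0.704, 0.704, -0.067, 0.07]
ft_force: [6.9, -3.1, -0.1]
opening: 10.7
```

```bash
python3 - <<'E'
from h import *
rows([491,72,111],79)
b,d=cams.grab_frame("side");cv2.imwrite("pics/s6.png",b[:,:,::-1]);w,_=cams.grab_frame("wrist")
s0=cv2.imread("pics/side0.png")
o=np.zeros((600,800,3),np.uint8)
o[:420,:800]=cv2.resize(b[235:319,195:355,::-1],(800,420),interpolation=cv2.INTER_CUBIC)
o[420:,:300]=cv2.resize(s0[260:320,270:370],(300,180),interpolation=cv2.INTER_CUBIC)
o[420:,300:540]=cv2.resize(w[:,:,::-1],(240,180))
cv2.imwrite("pics/c6.png",o)
E
```

```text
pos [491.1  73.3 112.2] yawz 78.89 tooly [ 0.004 -0.001 -1.   ] q [ 0.15  0.28 -0.34  0.95 -0.    0.34] clk 11.55 open 10.7 F [ 6.9 -3.1 -0.1] T [-0.59 -1.04  0.07]
shift [ 0.002  0.024 -0.026] turn y units for yaw change 0.1 : -0.001
```

View pics/c6.png

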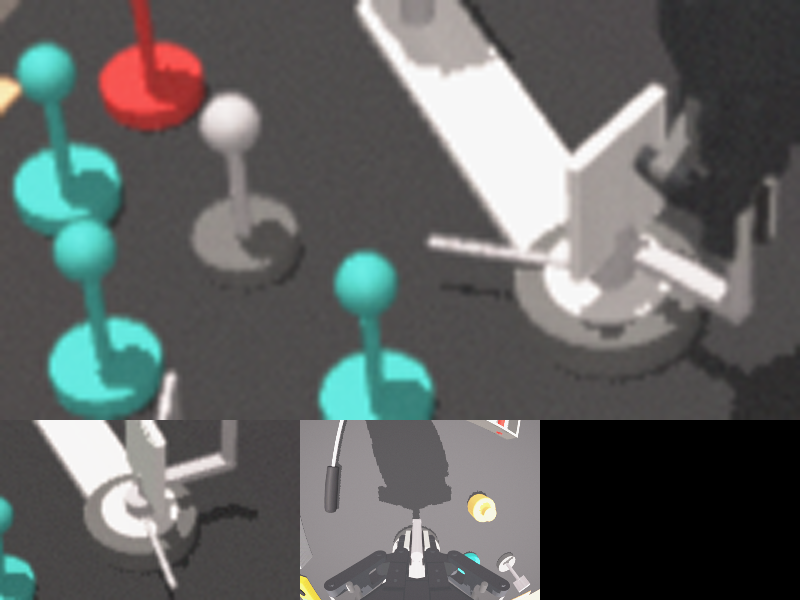

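```bash
python3 - <<'E'
from h import *
ang=lambda v:np.degrees(np.arctan2(v[1],v[0])).round(1)
def fit(f,pts0,pts1):
    g=cv2.cvtColor(cv2.imread(f),cv2.COLOR_BGR2GRAY).astype(float);o=[]
    (u0,v0),(u1,v1)=pts0,pts1
    for u in range(int(u0)+2,int(u1)-4):
        vc=v0+(v1-v0)*(u-u0)/(u1-u0);vs=np.arange(int(round(vc))-4,int(round(vc))+5)
        w=np.clip(g[vs,u]-np.median(g[vs,u])-25,0,None)
        if w.sum()>0:o.append((u,(w*vs).sum()/w.sum()))
    o=np.array(o);k=np.polyfit(o[:,0],o[:,1],1);print(f,"k",k.round(3),"rms",np.std(o[:,1]-np.polyval(k,o[:,0])).round(2),len(o))
    return lambda u:(u,np.polyval(k,u))
ball=np.array([744.5,98]);b2=atz("side",241.2,259.8,85)[:2];bf=atz("side",244,281.4,8)[:2];print("ball",b2,bf)
for f,a,b in [("pics/s5.png",(280,286),(298.7,287.8)),("pics/s6.png",(281,283.2),(304.6,287))]:
    L=fit(f,a,b);A=atz("side",*L(a[0]),27);B=atz("side",*L(b[0]-3),27);u=(A-B)[:2];u/=np.linalg.norm(u)
    print("tip",A.round(1),"dir",ang(u))
    ax=A[:2]-87*u;print("axis from needle",ax.round(1))
    for n,q in [("b",b2),("f",bf),("top",ball)]:
        v=q-ax;print(n,"dirball",ang(v),"miss mm",(u[0]*v[1]-u[1]*v[0]).round(1))
E
```

```text
ball [737.82409894  99.73770543] [740.98038921  95.54765204]
pics/s5.png k [5.80000e-02 2.69354e+02] rms 0.04 12
tip [645.3  86.1  27. ] dir 20.8
axis from needle [564.   55.3]
b dirball 14.3 miss mm -20.1
f dirball 12.8 miss mm -25.1
top dirball 13.3 miss mm -24.1
pics/s6.png k [3.30000e-02 2.74401e+02] rms 0.62 17
tip [646.3  79.4  27. ] dir 22.8
axis from needle [566.1  45.7]
b dirball 17.5 miss mm -16.6
f dirball 15.9 miss mm -21.7
top dirball 16.3 miss mm -20.8
```

```bash
python3 - <<'E'
from h import *
ang=lambda v:np.degrees(np.arctan2(v[1],v[0])).round(1)
g=cv2.cvtColor(cv2.imread("pics/s6.png"),cv2.COLOR_BGR2GRAY).astype(float);o=[]
for u in range(283,296):
    vc=283.2+(287-283.2)*(u-281)/23.6;vs=np.arange(int(round(vc))-2,int(round(vc))+4)
    w=np.clip(g[vs,u]-g[vs,u].min()-25,0,None);o.append((u,(w*vs).sum()/w.sum()))
o=np.array(o);print(o.round(1).tolist());k=np.polyfit(*o.T,1);print(k,np.std(o[:,1]-np.polyval(k,o[:,0])))
A=atz("side",281,np.polyval(k,281),27);B=atz("side",297,np.polyval(k,297),27);u=(A-B)[:2];u/=np.linalg.norm(u)
print("tip",A,"dir",ang(u),"axis",A[:2]-87*u,"dir from axis est",[ang(A[:2]-np.array(x)) for x in [(564,55.3),(564.2,56.6),(562.5,57)]])
for q in [(737.8,99.7),(741,95.5),(744.5,98)]:
    v=np.array(q)-A[:2];print("tip->ball",ang(v),"miss",(u[0]*v[1]-u[1]*v[0]).round(1))
E
```

```text
[[283.0, 283.1], [284.0, 283.2], [285.0, 283.3], [286.0, 283.5], [287.0, 283.8], [288.0, 283.9], [289.0, 284.0], [290.0, 284.1], [291.0, 284.2], [292.0, 284.4], [293.0, 284.7], [294.0, 284.9], [295.0, 284.9]]
[1.58851598e-01 2.38076340e+02] 0.07095231139948543
tip [647.59351547  76.941526    27.        ] dir 13.0 axis [562.80936809  57.43131446] dir from axis est [np.float64(14.5), np.float64(13.7), np.float64(13.2)]
tip->ball 14.2 miss 1.9
tip->ball 11.2 miss -2.9
tip->ball 12.3 miss -1.2
```

The needle fit gives a direction of 13.0° and passes within 2–3 mm of the ball centre (ball radius 14 mm). The grip is holding steadily, so I hand in.

```bash
python3 - <<'E'
from h import *
rows([491,72,111],79)
print(r.sign_off())
E
```

```text
pos [491.2  73.3 112.2] yawz 78.89 tooly [ 0.004 -0.001 -1.   ] q [ 0.15  0.28 -0.34  0.95 -0.    0.34] clk 11.65 open 10.9 F [ 6.1 -2.2 -0.1] T [-0.56 -1.07  0.1 ]
shift [ 0.001  0.025 -0.026] turn y units for yaw change 0.1 : -0.001
the job is handed in; nothing more can be done
None
```

I turned the isolator handle about 81° clockwise to its on stop, then took the mirror's pin and turned the mirror about 60°. I handed in at 11.65 s, still gripping the pin.

- **Isolator:** at the end of the turn the wrist torque jumped from 0.05 to 1.14 N m, which fits the handle reaching its stop. A later top view showed the white mark turned round to the on side.
- **Mirror:** in the last side picture the needle points along 13.0°. The ball lies at 12.7–13.5° from the mirror axis, so the line of sight misses the ball's centre by under 3 mm (ball radius 14 mm).
- **Checks that disagreed slightly:** the pin's measured position implies a line of sight of about 11.4°, roughly 1.5° off the needle reading. I trusted the needle.
- **Upward force:** it read 17 N partway through the handle turn, possibly a fingertip on the boss. I commanded a 2 mm lift and it then read -3.7 N.
- **Stands and other things:** the ball stand, its neighbours and the brass weight look unmoved in the later pictures. I did not compare every bystander individually. The arm hid part of the bench from the top camera.

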